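# Find the jar holder with the sound catch and load it

### The arm

A 6-joint arm with a two-finger parallel gripper is mounted at the origin on the work surface; the furniture and walls round the work are solid. World frame = base frame: x ahead of the robot, y to its left, z up, the work surface at z = 0. Lengths are in mm, angles in rad, forces in N, time in s.
With the tool pointing down it reaches from about 275 to 1000 mm from the base axis. Payload 8.4 kg.
Tool frame: the origin (TCP) lies on the centre line of the jaws, within the pads' length; the fingertips stand r.tip_reach ahead of it and the grasp point (between the pads) lies 3 mm ahead of it (r.tip_reach is the distance from the TCP to the fingertips, in mm); z points along the fingers, y is the direction in which the jaws open and shut (so a half turn about z gives the same grasp; the last joint's range is limited). The gripper opens to 85 mm and grips with 20 to 120 N. Pads are 22 mm wide; open, the fingers measure 114 mm over their backs; the gripper's body (76 mm by 85 mm) begins 54 mm behind the grasp point. The pads swing forward as they close: fully open they stand 13 mm farther back than shut.
Start: joints at [1.273, 0.353, 1.633, -0, 1.155, -0.002], TCP at [182.189, 597.859, 221.981] pointing down, gripper open.
Joint ranges: [-2.63, 2.63], [-0.92, 2.1], [0.06, 2.66], [-1.3, 4.44], [0, 2.69], [-3.02, 3.02]. Speed limits (rad/s): [2.22, 2.22, 2.79, 3.14, 3.14, 3.14].

### API

Orientations are given as [roll, pitch, yaw] about the fixed x, y, z axes, in that order (R = Rz(yaw) Ry(pitch) Rx(roll)).
In Python, from rig import sense, optics, r, nets gives the robot as it stands. The module is installed in compiled form; this text tells all that it offers.
- The arm moves only by the tool carry_out, never from a script. Its argument "increments" is a list that holds one entry, the list of rows, each a list of 6 numbers: the shift along the tool's x, y, z normalised to -1 to 1, where 1 is 40 cm, then the turn, a rotation vector about the tool's x, y, z normalised to -1 to 1, where 1 is 60 degrees. A call has 1 to 5 rows; each row is the pose to reach, as a shift and turn from the pose commanded when the call began, along the tool's axes at that moment; what a row does not reach only later rows make up. A row lasts 1/12 s, in which the tool goes at most 41.7 mm and 7.16 degrees, less where a joint would pass 70% of its speed; a pose out of reach is approached as far as the arm can. A call with a number of a shift or a turn outside -1 to 1 is refused whole. A call with a gripper value outside its range is refused whole. "hand" is the closure, from 0 (fully open) to 1 (shut), set as the call begins (left out, the last holds). The fingers move at their own pace and stop on an object; "squeeze" is the grip in N (left out, the last holds). Time passes only in rows, so rows that repeat a pose let the fingers close. It gives the time, the measured TCP pose, the force and the opening at its end, in the units of the state.
- sense(): the state, without advancing time (a new reading comes with each control period).
- optics.grab_frame(name): name is "scene" or "top"; returns a dict with "img" (420x560x3 uint8, red, green, blue), "range_z" (420x560 float32, mm along the optical axis (not along the pixel's ray), 0 where there is no reading), "fov_y" (degrees; the focal length in pixels is half the picture's height over the tangent of half this angle, whatever the lens; pixels are square), "cx", "cy" (the principal point, pixels), "R" (3x3) and "t" (3): a world point X has camera coordinates R X + t. Camera axes: x right, y down, z forward; pixel columns grow to the right and rows downward; lengths in mm; the calibration is good to about 2 mm. A picture is of the moment at which its call begins.
- r.sign_off(): hands the job in, once; it reports no verdict.
Trained networks look in the newest picture that a camera, given by its name, has taken for a name from the list of things; names that differ only in an ending like _2 or _b are one class to them, and where a whole thing is asked for, a point or a joint stands for the part that bears it (a point fixed in the world has none). Each returns a list of dicts, best first, with "confidence" (0 to 1); they miss things now and then, are a little off and sometimes report something else, mostly with a low value. They report only what shows in the picture. A call takes as long as a camera call. They do not tell look-alikes from the thing itself.
- nets.trace(target, camera): "mask" (420x560 bool, what is visible of it).
- nets.tip_of(target, camera): "point" ([x, y, z] in mm, in world coordinates, good to about 4 mm: a listed point, or the origin of a listed thing).
The state is a dict: "clock": time; "qpos": joint angles; "qvel": joint speeds; "joint_efforts": joint torques, N m; "eef_pos": TCP position; "tcp_rot": TCP orientation; "contact_force": force on the tool from outside, world axes, zero at the start; "wrist_torque": the same for the moment, N m; "opening": opening from 0.0 (shut) to 1.0 (fully open).
Only numpy, scipy, OpenCV 4.12 (cv2) and the standard library are available. Lean on these libraries where they do the work, as an engineer would, in place of code of your own. Each camera call takes 0.05 s, during which the arm holds its last target.

### The job

One of these two jar holders has been fitted with a spring that is too strong. Press the thumb catches to find the good one, which clicks in and stays in at well under 15 N; if a catch has not clicked by about 15 N, do not force it, leave it up. With the good catch clicked in, stand the black-capped jar from between the holders upright in the dish of that same holder and let go.

Things in the scene. Friction and masses are not known exactly. Their poses are not given: they have to be found in the camera images.
- jar: Jar, 52 mm in diameter and 107 mm high, white with a round black screw cap; stands loose and upright on the table between the two holders (not any black-capped jar farther off), about 0.1 kg. Origin: centre of its underside; z up along its axis. It can be gripped across the diameter, anywhere around it, about 70 mm above its underside.
- holder_a: Jar holder, fixed: metal plate 206 x 92 x 8 mm with a round open white dish (inner diameter 76, floor 11 mm and rim 22 mm above the table) at one end, a sprung thumb catch at the other; both holders look alike. Origin: on the table under the dish's centre; z up; the catch points along -x, roughly to the robot. Two hinge cheeks 44 mm high at x = -75 to -45 mm; by the pad nothing over 20 mm.
- holder_b: Jar holder, fixed: metal plate 206 x 92 x 8 mm with a round open white dish (inner diameter 76, floor 11 mm and rim 22 mm above the table) at one end, a sprung thumb catch at the other; both holders look alike. Origin: on the table under the dish's centre; z up; the catch points along -x, roughly to the robot. Two hinge cheeks 44 mm high at x = -75 to -45 mm; by the pad nothing over 20 mm.
- pad_a (a point): Centre of the top of the ridged grey thumb pad on the catch lever of holder_a; moves with it. Pad 32 mm along the holder's x, 36 mm along y. It lies 118 mm from the holder's origin along its -x, 48 mm above the table while up, 28 mm when clicked in. Press it straight down.
- pad_b (a point): Centre of the top of the ridged grey thumb pad on the catch lever of holder_b; moves with it. Pad 32 mm along the holder's x, 36 mm along y. It lies 118 mm from the holder's origin along its -x, 48 mm above the table while up, 28 mm when clicked in. Press it straight down.
- catch_a (a joint): Catch lever of holder_a, rad: 0 = up (as found), 0.34 = clicked in at its stop, 20 mm lower at the pad. A sound catch resists up to about 6.5 N, 6 mm down; past 13 mm it snaps home by itself and stays. The over-strong one resists some 8 N per mm and does not click at any permitted force. Which holder has it is unknown beforehand.
- catch_b (a joint): Catch lever of holder_b, rad: 0 = up (as found), 0.34 = clicked in at its stop, 20 mm lower at the pad. A sound catch resists up to about 6.5 N, 6 mm down; past 13 mm it snaps home by itself and stays. The over-strong one resists some 8 N per mm and does not click at any permitted force. Which holder has it is unknown beforehand.
Things that resemble listed ones, but are neither listed nor needed, are in the scene too. What is shaped like the holder_a but pink is not meant.

How it is judged:
By the outcome, as a careful person would: the job done as asked, in the order asked, and still so for the second after the job is handed in, with the robot touching nothing.
It also fails if it takes over 56 s, if anything falls off the work surface, if the arm or the gripper's body presses on something with over 40 N, if the wrist force passes 120 N, or if a joint passes its speed limit or range.

## Working session

There is one attempt and no reset: what is moved stays moved. The work goes in short steps, Python scripts to look and compute and a tool call to move; the robot and the scene stay as the last step left them, time stands still between calls to the robot, and variables do not carry over. Pictures are saved under pics/ and viewed, and the job is handed in when it is done.

Besides the shell and the picture viewer there is one more tool, called after ">>>" as name(argument=value, ...) on one line, values as JSON. carry_out: Moves the arm, as the interface text tells. Its arguments: {"type":"object","properties":{"increments":{"type":"array","items":{"type":"array","items":{"type":"array","items":{"type":"number","minimum":-1,"maximum":1}}}},"hand":{"type":"number"},"squeeze":{"type":"number"}},"required":["increments"]}

```bash
mkdir -p pics; cat > h.py <<'E'
import numpy as np, cv2
from rig import sense, optics, r, nets
def save(f,n,box=None,s=1):
    im=f["img"][:,:,::-1]
    if box: im=im[box[1]:box[3],box[0]:box[2]]
    cv2.imwrite("pics/"+n+".png",cv2.resize(im,None,fx=s,fy=s,interpolation=cv2.INTER_CUBIC))
def cloud(f):
    z=f["range_z"];fl=210/np.tan(np.radians(f["fov_y"]/2))
    v,u=np.mgrid[0:420,0:560]
    P=np.stack([(u-f["cx"])/fl*z,(v-f["cy"])/fl*z,z],-1)
    return (P-f["t"])@f["R"], z>0
def proj(f,X):
    fl=210/np.tan(np.radians(f["fov_y"]/2))
    c=np.asarray(X)@f["R"].T+f["t"]
    return np.stack([c[...,0]/c[...,2]*fl+f["cx"],c[...,1]/c[...,2]*fl+f["cy"]],-1)
E
python3 - <<'E'
from h import *
for n in ["scene","top"]:
    f=optics.grab_frame(n); save(f,n+"0",s=1.4)
    print(n,f["fov_y"],f["cx"],f["cy"],f["R"].round(3).tolist(),f["t"])
    np.savez(n+"0.npz",**f)
    for t in ["jar","holder_a","pad_a"]:
        for d in nets.tip_of(t,n): print(t,d["confidence"],np.round(d["point"]),proj(f,d["point"]).round())
s=sense();print(s, r.tip_reach)
E
```

```text
scene 54.76961554449284 282.2083200509767 201.27258869183186 [[0.862, -0.507, -0.019], [-0.358, -0.581, -0.731], [0.36, 0.637, -0.682]] [-453.2744193   230.81071014  720.473945  ]
jar 0.71 [562.  11.   5.] [293. 210.]
holder_a 0.97 [ 652. -198.    3.] [384. 255.]
holder_a 0.85 [422.  54.  -2.] [230. 224.]
holder_a 0.72 [647. 194.   3.] [284. 158.]
pad_a 0.66 [302.  69.  47.] [172. 225.]
pad_a 0.65 [ 535. -224.   50.] [349. 274.]
pad_a 0.52 [528. 192.  47.] [243. 159.]
top 53.416846724113014 280.80166965067195 209.50794118973883 [[-0.027, -0.999, -0.033], [-0.984, 0.032, -0.178], [0.179, 0.027, -0.984]] [ 26.88150763 539.80448569 827.99205349]
jar 0.62 [561.   9.  -3.] [282. 204.]
holder_a 0.79 [643. 192.   2.] [200. 171.]
holder_a 0.77 [423.  59.   0.] [261. 267.]
holder_a 0.68 [ 654. -197.   -3.] [372. 161.]
pad_a 0.74 [ 538. -224.   48.] [393. 207.]
pad_a 0.69 [530. 199.  50.] [192. 217.]
pad_a 0.65 [299.  69.  48.] [255. 329.]
{'clock': 0.4, 'qpos': array([ 1.27261965e+00,  3.53089173e-01,  1.63351425e+00,  5.57023513e-06,
        1.15518563e+00, -2.40793134e-03]), 'qvel': array([ 0.00015513, -0.00193541,  0.00052583,  0.00055287, -0.00012674,
        0.00117936]), 'joint_efforts': array([-8.90569900e-04, -6.04557753e+01, -3.42009258e+01, -4.60616718e-05,
        3.92537622e-03, -1.04586275e-05]), 'eef_pos': array([182.15503324, 597.79529519, 221.87627673]), 'tcp_rot': array([-3.14139627e+00, -5.56849831e-06,  2.84582166e+00]), 'contact_force': array([ 0.51539024,  0.70656326, -0.77358948]), 'wrist_torque': array([0.01470093, 0.03816379, 0.01686675]), 'opening': 0.996294250024313} 22.0
```

View pics/scene0.png

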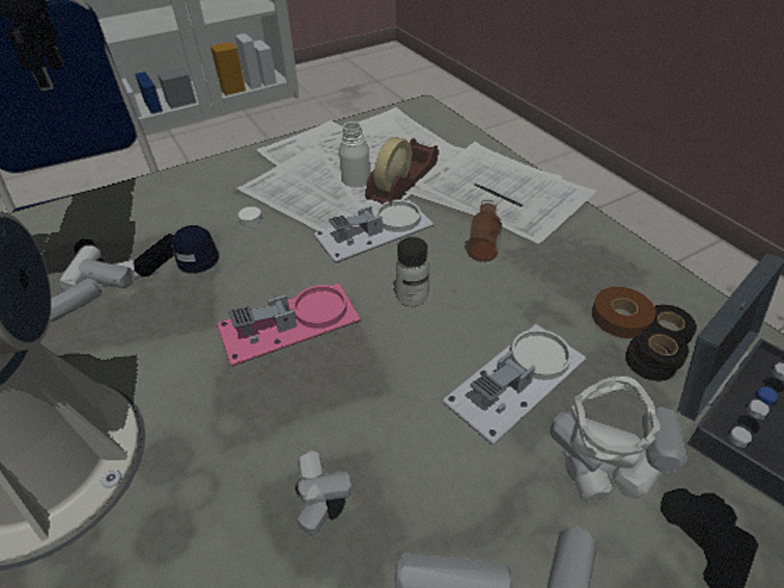

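View pics/top0.png

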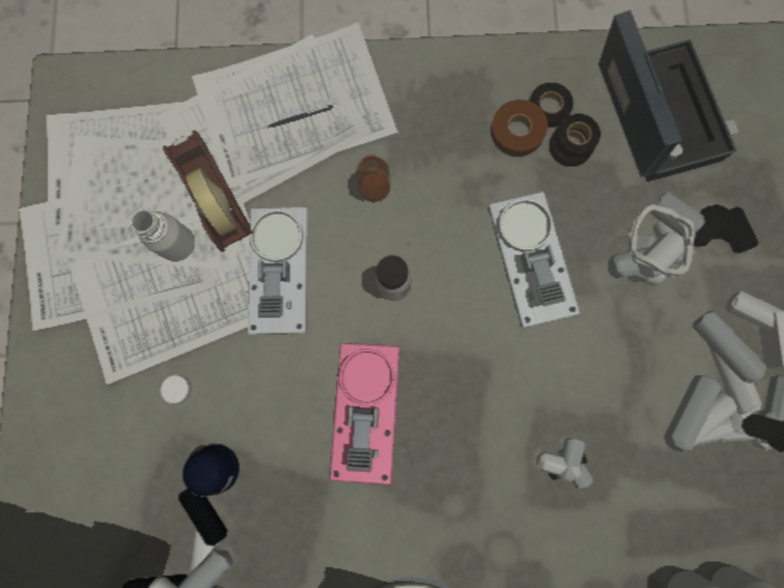

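Scene picture, enlarged pixels: the two grey holders are at (375,228) and (515,380), and the pink look-alike at (290,320) is not meant. Black-capped white jar at (412,272) stands between the grey holders. The brown bottle (485,232) and the white bottle (353,160) have no black cap. Next I confirm in a crop and refine with depth.

```bash
python3 - <<'E'
from h import *
F={n:dict(np.load(n+"0.npz")) for n in ["scene","top"]}
save(F["scene"],"crop0",(210,130,430,320),3)
for n,f in F.items():
    P,ok=cloud(f); 
    X,Y,Z=P[...,0],P[...,1],P[...,2]
    # jar
    m=ok&(np.hypot(X-562,Y-10)<60)&(Z>20); print(n,"jar zmax",np.percentile(Z[m],99), "top mean",P[m&(Z>100)].mean(0).round(1),(m&(Z>100)).sum())
    for zl in (30,60,80):
        q=P[m&(abs(Z-zl)<12)][:,:2]
        if len(q)>20:
            A=np.c_[2*q,np.ones(len(q))];s=np.linalg.lstsq(A,(q**2).sum(1),rcond=None)[0];print("  circ",zl,s[:2].round(1),np.sqrt(s[2]+s[0]**2+s[1]**2).round(1),len(q))
    for nm,d,p in (("L",(645,193),(529,195)),("R",(653,-198),(537,-224))):
        m=ok&(np.hypot(X-d[0],Y-d[1])<50)&(Z>17)&(Z<28)&(X>d[0]-35)
        q=P[m][:,:2];A=np.c_[2*q,np.ones(len(q))];s=np.linalg.lstsq(A,(q**2).sum(1),rcond=None)[0]
        print(nm,"rim",s[:2].round(1),np.sqrt(s[2]+s[0]**2+s[1]**2).round(1),len(q),Z[m].mean().round(1))
        m=ok&(np.hypot(X-d[0],Y-d[1])<30);print("  floor",np.median(Z[m]))
        m=ok&(np.hypot(X-p[0],Y-p[1])<32)&(Z>36)&(Z<60); q=P[m]
        c,sz,an=cv2.minAreaRect(q[:,:2].astype(np.float32));print("  pad",q.mean(0).round(1),c,sz,an,len(q))
    # tall things near
    m=ok&(Z>50)&(X>300)&(X<800)&(abs(Y)<400); print("tall frac",m.sum())
E
```

```text
scene jar zmax 109.76039138458746 top mean [561.    5.2 107.1] 277
  circ 30 [563.3   7.9] 25.4 171
  circ 60 [562.8   8. ] 24.6 230
  circ 80 [563.1   8.7] 21.7 202
L rim [646.8 193. ] 40.0 166 21.1
  floor 11.568784566288041
  pad [533.  191.8  46.9] (536.3369140625, 194.4713134765625) (49.125701904296875, 35.05153274536133) 2.7100791931152344 157
R rim [ 649.7 -201.6] 39.8 254 21.4
  floor 11.86099218178732
  pad [ 538.8 -225.3   47.4] (543.149169921875, -223.888671875) (51.02273941040039, 36.24238204956055) 9.622748374938965 363
tall frac 7780
top jar zmax 111.52031604934908 top mean [562.1  11.3 108.5] 414
  circ 30 [563.2  10.8] 26.4 41
  circ 60 [562.   11.1] 24.8 99
  circ 80 [563.6  11.3] 24.0 108
L rim [646.2 195.8] 39.6 220 22.5
  floor 12.709771844746989
  pad [533.8 196.1  48.1] (536.422119140625, 196.30978393554688) (36.68016052246094, 47.426212310791016) 88.07026672363281 330
R rim [ 649.4 -198.1] 39.5 216 22.2
  floor 12.612228818682743
  pad [ 539.6 -221.1   47.7] (542.2930297851562, -220.60630798339844) (50.450645446777344, 36.23067855834961) 12.002124786376953 352
tall frac 8188
```

View pics/crop0.png

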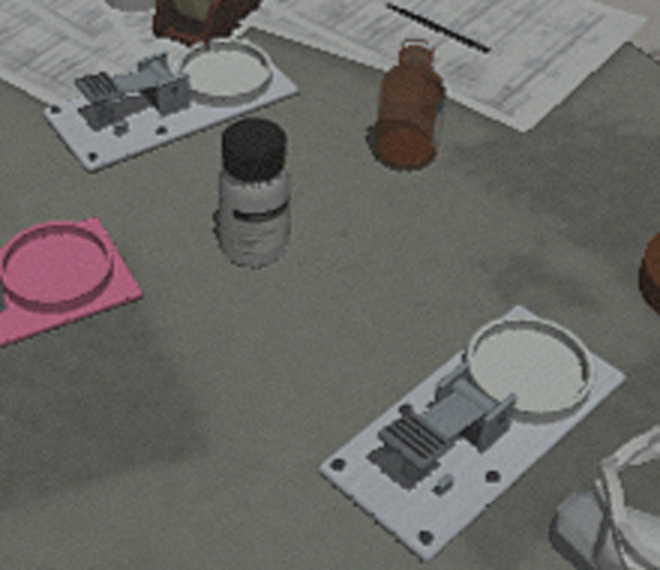

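```bash
cat >> h.py <<'E'
from scipy.spatial.transform import Rotation as Ro
def inc(p,yaw,ref=None):
    s=sense(); R0=Ro.from_euler('xyz',s["tcp_rot"]); p0=s["eef_pos"]
    d=R0.inv().apply(np.array(p)-p0)/400
    w=(R0.inv()*Ro.from_euler('xyz',[np.pi,0,yaw])).as_rotvec()/np.radians(60)
    print("inc",d.round(4).tolist(),w.round(4).tolist(),"clock",s["clock"])
E
python3 - <<'E'
from h import *
inc((528.5,194.4,222),np.pi)
inc((528.5,194.4,110),np.pi)
E
```

```text
inc [-1.1222, -0.7123, -0.0002] [-0.0002, -0.0, -0.2824] clock 0.4
inc [-1.1222, -0.7123, 0.2798] [-0.0002, -0.0, -0.2824] clock 0.4
```

>>> carry_out(increments=[[[-0.085,-0.054,0,0,0,-0.06],[-0.17,-0.108,0,0,0,-0.12],[-0.255,-0.162,0,0,0,-0.18],[-0.34,-0.216,0,0,0,-0.24],[-0.425,-0.27,0,0,0,-0.282]]], hand=1)

```text
clock: 0.82
eef_pos: [314.1, 443.5, 222.1]
tcp_rot: [3.141, 0.0, -3.138]
contact_force: [-0.3, -0.5, -0.8]
opening: 0.298
```

```bash
python3 -c "
from h import *
inc((528.5,194.4,222),np.pi);s=sense();print(s['qpos'],s['contact_force'],s['opening'])"
```

```text
inc [-0.5338, -0.6247, 0.0002] [0.0002, 0.0002, 0.0033] clock 0.8167
[ 9.51873922e-01  2.26407403e-01  1.80836635e+00 -5.85073264e-05
  1.10653011e+00 -6.22379947e-01] [-0.34475676 -0.45682246 -0.75807015] 0.29825250446398066
```

>>> carry_out(increments=[[[-0.065,-0.076,0,0,0,0],[-0.13,-0.152,0,0,0,0],[-0.195,-0.228,0,0,0,0],[-0.26,-0.304,0,0,0,0],[-0.325,-0.38,0,0,0,0]]])

```text
clock: 1.23
eef_pos: [444.2, 291.3, 222.3]
tcp_rot: [3.141, 0.0, 3.141]
contact_force: [0.4, 1.1, -0.6]
opening: 0.001
```

```bash
python3 -c "
from h import *
inc((528.5,194.4,110),np.pi);s=sense();print(s['qpos'],s['contact_force'],s['opening'])"
```

```text
inc [-0.2106, -0.2422, 0.2806] [0.0003, 0.0005, -0.0004] clock 1.2333
[ 5.77529629e-01  2.06757484e-01  1.83338276e+00  4.14068960e-05
  1.10086254e+00 -9.92906971e-01] [ 0.42413899  1.10106258 -0.61252005] 0.001187007716853246
```

>>> carry_out(increments=[[[-0.06,-0.07,0,0,0,0],[-0.12,-0.138,0.04,0,0,0],[-0.18,-0.207,0.1,0,0,0],[-0.2106,-0.2422,0.18,0,0,0],[-0.2106,-0.2422,0.26,0,0,0]]])

```text
clock: 1.65
eef_pos: [530.8, 193.3, 117.7]
tcp_rot: [3.141, 0.004, 3.138]
contact_force: [0.7, -0.0, 1.1]
opening: -0.001
```

>>> carry_out(increments=[[[0,0,0.02,0,0,0],[0,0,0.04,0,0,0],[0,0,0.05,0,0,0],[0,0,0.05,0,0,0]]])

```text
clock: 1.98
eef_pos: [527.5, 196.8, 98.5]
tcp_rot: [3.141, 0.0, -3.141]
contact_force: [-0.9, 0.5, 0.7]
opening: 0.0
```

```bash
python3 -c "
from h import *
inc((528.5,194.4,72),np.pi);s=sense();print(s['contact_force'],s['eef_pos'])
f=optics.grab_frame('scene');save(f,'s1',(180,90,360,230),4)
f=optics.grab_frame('top');save(f,'t1',(120,120,300,260),4)
"
```

```text
inc [-0.0026, -0.0061, 0.0663] [0.0003, 0.0004, 0.0005] clock 1.9833
[-0.85325163  0.45134966  0.73696953] [527.46621652 196.81816731  98.51228998]
```

View pics/s1.png

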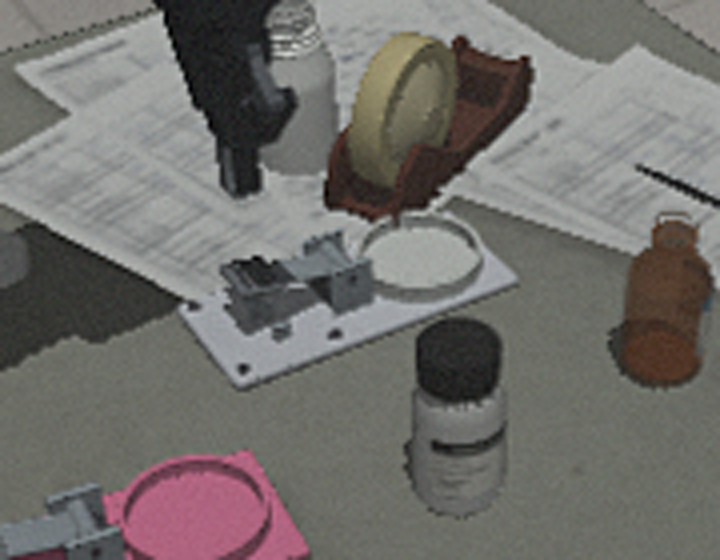

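View pics/t1.png

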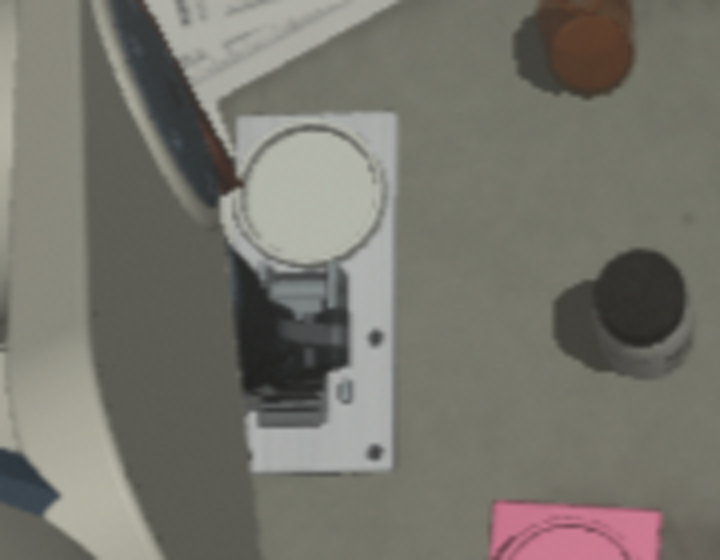

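```bash
python3 -c "
from h import *
f=optics.grab_frame('scene');P,ok=cloud(f)
print(proj(f,np.array([[527.5,196.8,76.5],[528.5,194,48],[527.5,196.8,98]])))
for v in range(120,162,3): print(v,[P[v,u].round().astype(int).tolist() for u in (236,240,243)])
print(sense()['eef_pos'],sense()['qpos'],sense()['opening'])
"
```

```text
[[241.02236879 148.43501745]
 [242.90523404 158.33500867]
 [240.22858879 141.05665509]]
120 [[517, 182, 167], [516, 158, 180], [516, 142, 188]]
123 [[516, 183, 159], [517, 162, 170], [519, 151, 175]]
126 [[516, 185, 150], [516, 160, 164], [526, 167, 157]]
129 [[518, 191, 138], [524, 183, 140], [532, 184, 137]]
132 [[518, 193, 129], [523, 181, 134], [530, 181, 132]]
135 [[517, 194, 121], [522, 181, 126], [531, 184, 121]]
138 [[577, 344, 4], [521, 181, 118], [532, 188, 110]]
141 [[570, 328, 6], [580, 324, 5], [587, 319, 5]]
144 [[564, 318, 4], [571, 304, 10], [579, 302, 8]]
147 [[558, 304, 5], [568, 300, 3], [574, 293, 5]]
150 [[552, 291, 5], [561, 286, 4], [567, 279, 6]]
153 [[545, 277, 6], [555, 274, 4], [562, 270, 4]]
156 [[517, 209, 50], [526, 205, 50], [532, 200, 50]]
159 [[513, 200, 48], [520, 194, 49], [526, 189, 50]]
[528.18081557 196.92281727  99.5196816 ] [ 3.54214906e-01  4.05218390e-01  1.86968380e+00 -1.50182373e-05
  8.64254236e-01 -1.21705752e+00] -0.00048815963518930453
```

>>> carry_out(increments=[[[0.0,-0.005,0.016,0,0,0],[0.0,-0.006,0.032,0,0,0],[0.0,-0.006,0.048,0,0,0],[0.0,-0.006,0.055,0,0,0],[0.0,-0.006,0.055,0,0,0]]])

```text
clock: 2.55
eef_pos: [526.7, 193.4, 74.9]
tcp_rot: [-3.141, -0.002, 3.141]
contact_force: [0.1, -0.8, 0.9]
opening: 0.001
```

```bash
python3 -c "
from h import *
f=optics.grab_frame('scene');save(f,'s2',(180,90,360,230),4)
f=optics.grab_frame('top');save(f,'t2',(120,120,300,260),4)
print(sense()['eef_pos'],sense()['contact_force'],sense()['clock'])
"
```

```text
[527.3276482  193.54419258  75.68988577] [-0.15408076  0.06749332 -0.78738197] 2.65
```

View pics/s2.png

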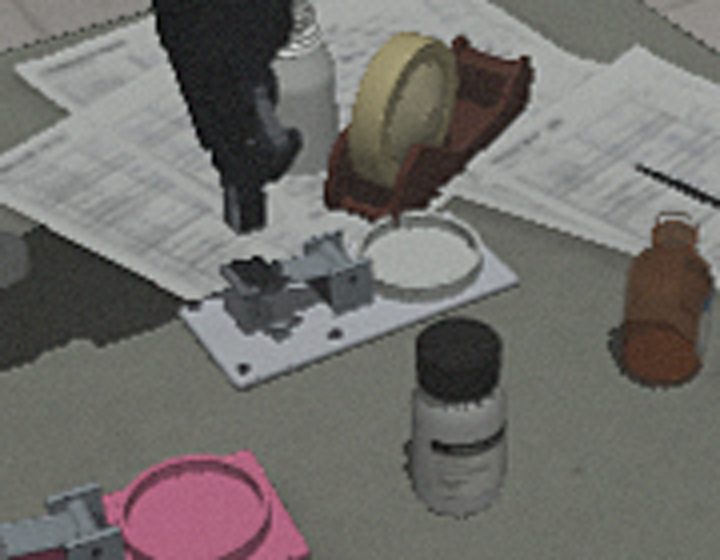

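>>> carry_out(increments=[[[0,0,0.004,0,0,0],[0,0,0.008,0,0,0],[0,0,0.008,0,0,0]]])

```text
clock: 2.9
eef_pos: [527.4, 193.6, 72.6]
tcp_rot: [-3.142, -0.0, 3.141]
contact_force: [-0.5, -0.4, -0.5]
opening: -0.002
```

>>> carry_out(increments=[[[0,0,0.002,0,0,0],[0,0,0.004,0,0,0],[0,0,0.004,0,0,0]]])

```text
clock: 3.15
eef_pos: [527.4, 193.6, 71.1]
tcp_rot: [-3.142, -0.0, 3.141]
contact_force: [0.3, -0.3, 0.2]
opening: -0.003
```

>>> carry_out(increments=[[[0,0,0.002,0,0,0],[0,0,0.004,0,0,0],[0,0,0.004,0,0,0]]])

```text
clock: 3.4
eef_pos: [527.4, 193.6, 69.5]
tcp_rot: [-3.142, -0.0, 3.141]
contact_force: [-0.6, 0.6, 0.1]
opening: -0.002
```

>>> carry_out(increments=[[[0,0,0.002,0,0,0],[0,0,0.004,0,0,0],[0,0,0.004,0,0,0]]])

```text
clock: 3.65
eef_pos: [527.4, 193.6, 67.8]
tcp_rot: [-3.141, -0.0, 3.141]
contact_force: [0.2, -0.9, -0.9]
opening: 0.002
```

>>> carry_out(increments=[[[0,0,0.002,0,0,0],[0,0,0.004,0,0,0],[0,0,0.004,0,0,0]]])

```text
clock: 3.9
eef_pos: [527.4, 193.6, 66.2]
tcp_rot: [-3.141, -0.0, 3.141]
contact_force: [-0.7, -0.1, 0.1]
opening: 0.003
```

```bash
python3 -c "
from h import *
f=optics.grab_frame('scene');save(f,'s3',(220,120,300,180),9)
print(sense()['eef_pos'],sense()['contact_force'],sense()['clock'])
"
```

```text
[527.38959336 193.59603919  66.29192868] [-0.00933411 -0.10143724  0.80876912] 3.95
```

View pics/s3.png

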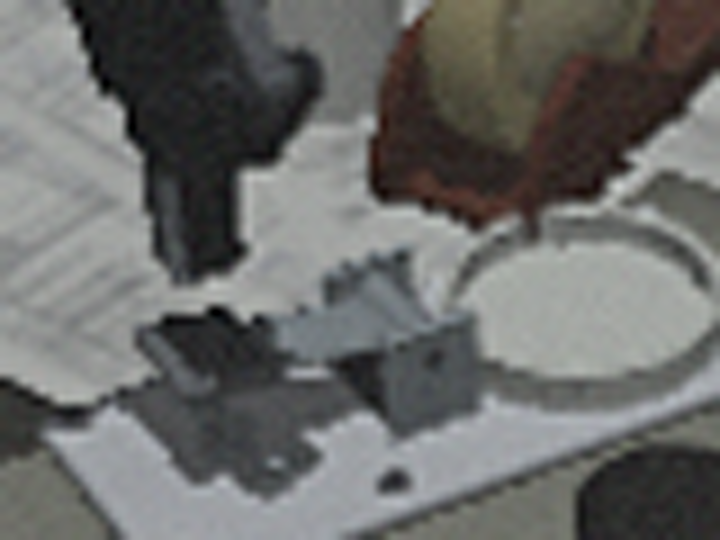

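```bash
python3 -c "
from h import *
f=optics.grab_frame('scene')
for y in (180,194,207):
  for z in (44,54,64,74): print(y,z,proj(f,np.array([[516.,y,z],[538,y,z]])).round(1).tolist())
"
```

```text
180 44 [[241.0, 164.2], [249.0, 161.3]]
180 54 [[240.6, 161.0], [248.7, 158.1]]
180 64 [[240.3, 157.6], [248.4, 154.8]]
180 74 [[239.9, 154.3], [248.1, 151.4]]
194 44 [[238.5, 161.3], [246.5, 158.4]]
194 54 [[238.1, 158.0], [246.1, 155.2]]
194 64 [[237.7, 154.7], [245.8, 151.9]]
194 74 [[237.3, 151.3], [245.5, 148.5]]
207 44 [[236.2, 158.6], [244.1, 155.7]]
207 54 [[235.8, 155.3], [243.8, 152.5]]
207 64 [[235.4, 152.0], [243.5, 149.2]]
207 74 [[235.0, 148.7], [243.1, 145.9]]
```

>>> carry_out(increments=[[[0,0,0.006,0,0,0],[0,0,0.012,0,0,0],[0,0,0.018,0,0,0],[0,0,0.024,0,0,0],[0,0,0.024,0,0,0]]])

```text
clock: 4.42
eef_pos: [527.1, 193.5, 56.2]
tcp_rot: [-3.141, -0.001, 3.141]
contact_force: [1.3, 0.4, -0.3]
opening: -0.004
```

```bash
python3 -c "
from h import *
f=optics.grab_frame('scene');save(f,'s4',(220,120,300,180),9)
print(sense()['eef_pos'],sense()['contact_force'],sense()['clock'])
"
```

```text
[527.16973843 193.51782592  56.3821338 ] [-0.3546969  -0.3075629  -0.06673414] 4.4667
```

View pics/s4.png

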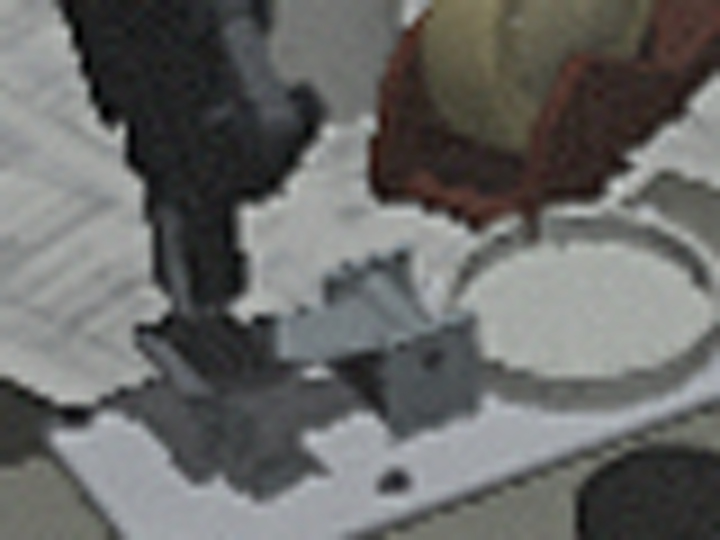

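>>> carry_out(increments=[[[0,0,0.002,0,0,0],[0,0,0.004,0,0,0],[0,0,0.004,0,0,0]]])

```text
clock: 4.72
eef_pos: [527.4, 193.6, 55.1]
tcp_rot: [-3.142, -0.0, 3.141]
contact_force: [-0.3, -0.7, -0.7]
opening: -0.004
```

>>> carry_out(increments=[[[0,0,0.002,0,0,0],[0,0,0.004,0,0,0],[0,0,0.004,0,0,0]]])

```text
clock: 4.97
eef_pos: [527.4, 193.6, 53.5]
tcp_rot: [-3.142, -0.0, 3.141]
contact_force: [0.3, -0.1, -0.5]
opening: -0.001
```

>>> carry_out(increments=[[[0,0,0.002,0,0,0],[0,0,0.004,0,0,0],[0,0,0.004,0,0,0]]])

```text
clock: 5.22
eef_pos: [527.3, 193.6, 51.8]
tcp_rot: [-3.142, -0.0, 3.141]
contact_force: [-0.2, 0.2, -0.2]
opening: 0.002
```

>>> carry_out(increments=[[[0,0,0.002,0,0,0],[0,0,0.004,0,0,0],[0,0,0.004,0,0,0]]])

```text
clock: 5.47
eef_pos: [527.4, 193.6, 50.2]
tcp_rot: [-3.142, -0.0, 3.141]
contact_force: [-1.2, -1.2, 0.4]
opening: 0.0
```

```bash
python3 -c "
from h import *
f=optics.grab_frame('scene');save(f,'s5',(220,120,300,180),9)
P,ok=cloud(f)
for v in range(140,170,2): print(v,[P[v,u].round().astype(int).tolist() for u in (238,240,243,246)])
print(sense()['eef_pos'],sense()['contact_force'],sense()['clock'])
"
```

```text
140 [[516, 182, 114], [520, 179, 114], [516, 152, 131], [516, 135, 141]]
142 [[517, 185, 106], [515, 170, 115], [515, 152, 126], [519, 144, 130]]
144 [[516, 184, 102], [515, 169, 111], [517, 156, 118], [526, 161, 111]]
146 [[517, 189, 92], [521, 185, 93], [518, 162, 108], [533, 177, 93]]
148 [[517, 190, 86], [521, 188, 86], [526, 181, 88], [533, 178, 87]]
150 [[517, 190, 80], [521, 188, 80], [524, 178, 85], [533, 181, 79]]
152 [[517, 193, 72], [519, 184, 77], [524, 177, 79], [532, 178, 76]]
154 [[517, 195, 65], [518, 184, 72], [524, 180, 71], [532, 180, 69]]
156 [[522, 208, 49], [519, 187, 63], [526, 187, 60], [540, 200, 47]]
158 [[518, 199, 50], [522, 196, 50], [529, 195, 48], [536, 192, 47]]
160 [[515, 194, 48], [518, 188, 51], [524, 183, 52], [531, 183, 49]]
162 [[532, 238, 7], [515, 183, 49], [521, 177, 51], [529, 177, 48]]
164 [[529, 231, 6], [513, 179, 47], [534, 210, 18], [546, 219, 7]]
166 [[524, 220, 9], [527, 216, 10], [530, 201, 19], [536, 197, 19]]
168 [[520, 212, 10], [525, 211, 8], [525, 192, 20], [531, 187, 22]]
[527.37563093 193.5605639   50.27791127] [ 1.23345289 -0.85639075 -0.69097434] 5.5167
```

View pics/s5.png

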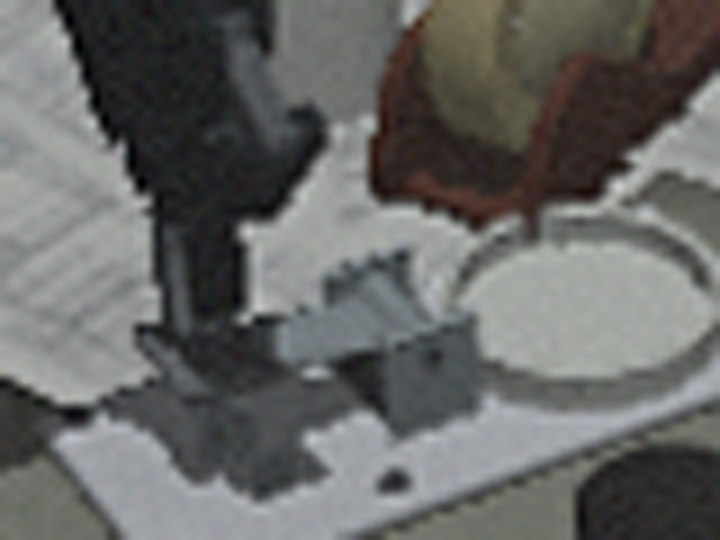

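>>> carry_out(increments=[[[0,0,0.004,0,0,0],[0,0,0.008,0,0,0],[0,0,0.008,0,0,0]]])

```text
clock: 5.77
eef_pos: [527.2, 193.5, 46.8]
tcp_rot: [-3.141, -0.0, 3.141]
contact_force: [0.8, -0.1, -1.3]
opening: -0.001
```

>>> carry_out(increments=[[[0,0,0.002,0,0,0],[0,0,0.004,0,0,0],[0,0,0.004,0,0,0]]])

```text
clock: 6.02
eef_pos: [527.4, 193.6, 45.4]
tcp_rot: [-3.142, -0.0, 3.141]
contact_force: [-0.1, 0.4, -0.5]
opening: 0.002
```

>>> carry_out(increments=[[[0,0,0.002,0,0,0],[0,0,0.004,0,0,0],[0,0,0.004,0,0,0]]])

```text
clock: 6.27
eef_pos: [527.4, 193.6, 43.8]
tcp_rot: [-3.142, -0.0, 3.141]
contact_force: [1.2, -0.3, 1.3]
opening: 0.002
```

>>> carry_out(increments=[[[0,0,0.002,0,0,0],[0,0,0.003,0,0,0],[0,0,0.003,0,0,0]]])

```text
clock: 6.52
eef_pos: [527.4, 193.6, 42.7]
tcp_rot: [-3.142, -0.0, 3.141]
contact_force: [-0.2, 0.5, -0.4]
opening: 0.002
```

>>> carry_out(increments=[[[0,0,0.002,0,0,0],[0,0,0.003,0,0,0],[0,0,0.003,0,0,0]]])

```text
clock: 6.77
eef_pos: [527.4, 193.6, 41.5]
tcp_rot: [-3.142, -0.0, 3.141]
contact_force: [-0.3, -0.6, 0.3]
opening: -0.004
```

```bash
python3 -c "
from h import *
f=optics.grab_frame('scene');save(f,'s6',(220,120,300,180),9)
print(sense()['eef_pos'],sense()['contact_force'],sense()['clock'])
"
```

```text
[527.40458565 193.58916016  41.52866541] [-0.20605931  0.19714549  0.40216805] 6.8167
```

View pics/s6.png

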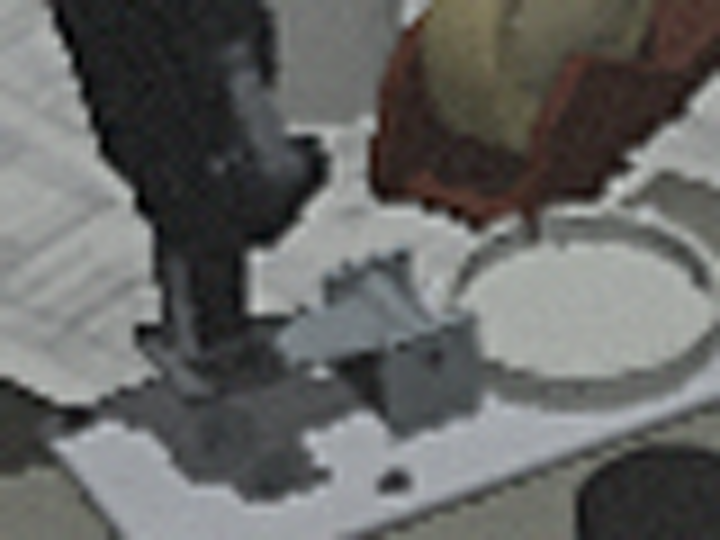

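>>> carry_out(increments=[[[0,0,0.0015,0,0,0],[0,0,0.0025,0,0,0],[0,0,0.0025,0,0,0]]])

```text
clock: 7.07
eef_pos: [527.4, 193.6, 40.5]
tcp_rot: [-3.142, -0.0, 3.141]
contact_force: [0.0, -0.3, -0.3]
opening: -0.003
```

>>> carry_out(increments=[[[0,0,0.0015,0,0,0],[0,0,0.0025,0,0,0],[0,0,0.0025,0,0,0]]])

```text
clock: 7.32
eef_pos: [527.3, 193.6, 39.5]
tcp_rot: [-3.142, -0.0, 3.141]
contact_force: [-0.8, -0.8, 2.2]
opening: 0.003
```

>>> carry_out(increments=[[[0,0,0.001,0,0,0],[0,0,0.002,0,0,0],[0,0,0.002,0,0,0]]])

```text
clock: 7.57
eef_pos: [527.3, 193.6, 38.8]
tcp_rot: [-3.142, -0.0, 3.141]
contact_force: [-1.6, 0.1, 2.5]
opening: -0.0
```

>>> carry_out(increments=[[[0,0,0.001,0,0,0],[0,0,0.002,0,0,0],[0,0,0.002,0,0,0]]])

```text
clock: 7.82
eef_pos: [527.3, 193.6, 37.9]
tcp_rot: [-3.142, -0.0, 3.141]
contact_force: [-2.4, 0.2, 3.6]
opening: -0.006
```

>>> carry_out(increments=[[[0,0,0.001,0,0,0],[0,0,0.002,0,0,0],[0,0,0.002,0,0,0]]])

```text
clock: 8.07
eef_pos: [527.3, 193.6, 37.1]
tcp_rot: [-3.142, -0.0, 3.141]
contact_force: [-3.2, -0.0, 4.6]
opening: 0.002
```

>>> carry_out(increments=[[[0,0,0.002,0,0,0],[0,0,0.004,0,0,0],[0,0,0.006,0,0,0],[0,0,0.008,0,0,0],[0,0,0.008,0,0,0]]])

```text
clock: 8.48
eef_pos: [527.0, 193.6, 33.8]
tcp_rot: [-3.141, -0.001, 3.141]
contact_force: [-4.7, 0.8, 5.9]
opening: 0.003
```

>>> carry_out(increments=[[[0,0,0.002,0,0,0],[0,0,0.004,0,0,0],[0,0,0.006,0,0,0],[0,0,0.008,0,0,0],[0,0,0.008,0,0,0]]])

```text
clock: 8.9
eef_pos: [526.8, 193.6, 30.6]
tcp_rot: [-3.141, -0.001, 3.141]
contact_force: [-4.0, -0.2, 5.7]
opening: -0.002
```

>>> carry_out(increments=[[[0,0,0.002,0,0,0],[0,0,0.004,0,0,0],[0,0,0.006,0,0,0],[0,0,0.008,0,0,0],[0,0,0.008,0,0,0]]])

```text
clock: 9.32
eef_pos: [527.6, 193.6, 27.4]
tcp_rot: [-3.142, 0.0, 3.141]
contact_force: [-1.7, 0.4, 1.8]
opening: -0.0
```

Force peaked near 6 N and is now falling, which fits a sound catch. I push through the snap point.

>>> carry_out(increments=[[[0,0,0.002,0,0,0],[0,0,0.004,0,0,0],[0,0,0.006,0,0,0],[0,0,0.007,0,0,0],[0,0,0.007,0,0,0]]])

```text
clock: 9.73
eef_pos: [527.7, 193.6, 24.6]
tcp_rot: [3.142, 0.0, 3.141]
contact_force: [0.4, 0.3, -0.4]
opening: -0.002
```

>>> carry_out(increments=[[[0,0,0.002,0,0,0],[0,0,0.004,0,0,0],[0,0,0.005,0,0,0],[0,0,0.005,0,0,0]]])

```text
clock: 10.07
eef_pos: [527.4, 193.6, 22.7]
tcp_rot: [-3.142, -0.0, 3.141]
contact_force: [0.2, 0.2, 0.1]
opening: -0.002
```

>>> carry_out(increments=[[[0,0,-0.05,0,0,0],[0,0,-0.15,0,0,0],[0,0,-0.25,0,0,0],[0,0,-0.34,0,0,0],[0,0,-0.35,0,0,0]]], hand=0)

```text
clock: 10.48
eef_pos: [530.9, 194.9, 169.4]
tcp_rot: [3.138, 0.009, 3.141]
contact_force: [1.2, 0.8, -0.0]
opening: 0.711
```

```bash
python3 -c "
from h import *
f=optics.grab_frame('scene');save(f,'s7',(180,60,340,180),5)
P,ok=cloud(f)
m=ok&(abs(P[...,0]-528)<14)&(abs(P[...,1]-194)<15)&(P[...,2]<60)
print(np.percentile(P[m][:,2],[10,50,90]),m.sum())
for d in nets.tip_of('pad_a','scene'): print(d)
s=sense();print(s['eef_pos'],s['contact_force'],s['clock'],s['qpos'])
for y in (np.pi/2,2.2,np.pi): inc((562.7,9.7,160),y)
"
```

```text
[ 8.21375449 26.89577248 30.15055064] 133
{'point': [535.7, -221.9, 50.0], 'confidence': 0.98}
{'point': [524.1, 193.8, 27.9], 'confidence': 0.73}
{'point': [301.0, 71.3, 46.6], 'confidence': 0.6}
[528.69961069 194.05164884 164.78066356] [-0.4046376   0.84635713 -0.59157544] 10.5833 [ 3.49128414e-01  3.18222479e-01  1.82467856e+00 -4.15040177e-05
  9.94370297e-01 -1.22115451e+00]
inc [-0.0852, -0.4609, 0.0116] [0.0041, 0.002, 1.4995] clock 10.5833
inc [-0.0852, -0.4609, 0.0116] [0.0031, 0.0029, 0.8987] clock 10.5833
inc [-0.0852, -0.4609, 0.0116] [0.0014, 0.0039, -0.0005] clock 10.5833
```

View pics/s7.png

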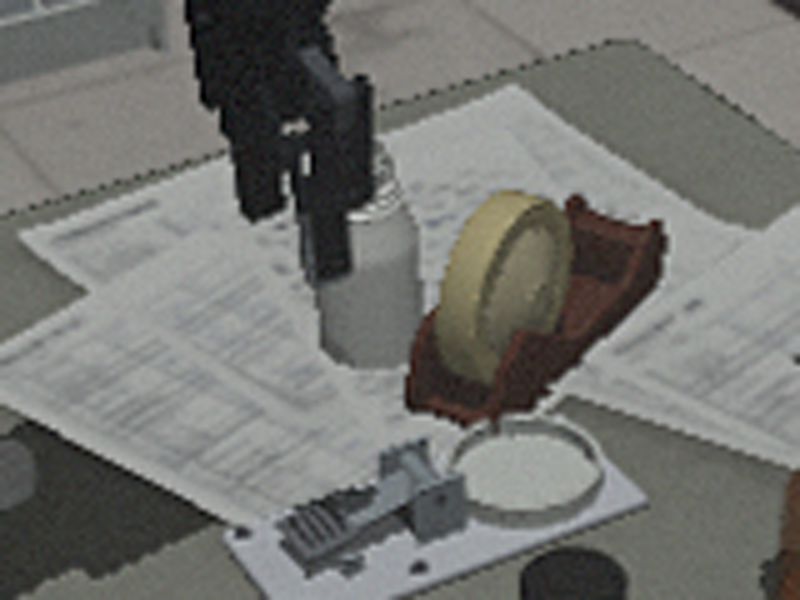

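```bash
python3 -c "
from h import *
f=dict(np.load('scene0.npz'));g=dict(np.load('top0.npz'))
P=np.concatenate([cloud(x)[0][cloud(x)[1]] for x in (f,g)])
d=np.hypot(P[:,0]-646.5,P[:,1]-194.4)
m=(P[:,2]>45)&(d<160)&(P[:,2]<260)&(P[:,0]>560)
q=P[m];a=np.degrees(np.arctan2(q[:,1]-194.4,q[:,0]-646.5))
for lo in range(-180,180,20):
  k=(a>=lo)&(a<lo+20)
  if k.sum()>3: print(lo,k.sum(),'dmin',np.percentile(d[m][k],5).round(),'zmax',q[k,2].max().round())
"
```

```text
-180 17 dmin 51.0 zmax 48.0
-80 102 dmin 150.0 zmax 84.0
-60 11 dmin 154.0 zmax 80.0
40 515 dmin 67.0 zmax 120.0
60 782 dmin 53.0 zmax 122.0
80 1418 dmin 60.0 zmax 132.0
100 120 dmin 146.0 zmax 91.0
160 16 dmin 58.0 zmax 48.0
```

>>> carry_out(increments=[[[-0.017,-0.092,0,0,0,0.119],[-0.034,-0.184,0,0,0,0.238],[-0.051,-0.276,0,0,0,0.357],[-0.068,-0.368,0,0,0,0.476],[-0.085,-0.46,0,0,0,0.595]]], squeeze=25)

```text
clock: 11.0
eef_pos: [560.1, 8.0, 160.7]
tcp_rot: [-3.14, -0.003, 2.512]
contact_force: [0.5, -0.2, 0.2]
opening: 0.998
```

>>> carry_out(increments=[[[0,0,0,0,0,0.119],[0,0,0,0,0,0.238],[0,0,0,0,0,0.357],[0,0,0,0,0,0.476],[0,0,0,0,0,0.595]]])

```text
clock: 11.42
eef_pos: [560.0, 9.3, 160.5]
tcp_rot: [-3.138, -0.001, 1.888]
contact_force: [0.4, -0.3, -0.5]
opening: 1.003
```

```bash
python3 -c "
from h import *
inc((562.7,9.7,130),np.pi/2)
f=optics.grab_frame('scene');save(f,'s8',(230,90,350,240),4)
s=sense();print(s['eef_pos'],s['contact_force'],s['clock'],s['qpos'],s['opening'])
inc((562.7,9.7,130),np.pi/2)
"
```

```text
inc [-0.0013, 0.007, 0.0762] [-0.0033, -0.0005, 0.3032] clock 11.4167
[560.0157026    9.4358791  160.53097257] [-0.04393935  0.18200869 -0.12295741] 11.4667 [ 1.41636350e-02  3.22850455e-01  1.82899219e+00  1.13254448e-05
  9.93209507e-01 -2.94269769e-01] 0.9985228244295012
inc [-0.0015, 0.0068, 0.0763] [-0.0033, -0.0005, 0.2945] clock 11.4667
```

View pics/s8.png

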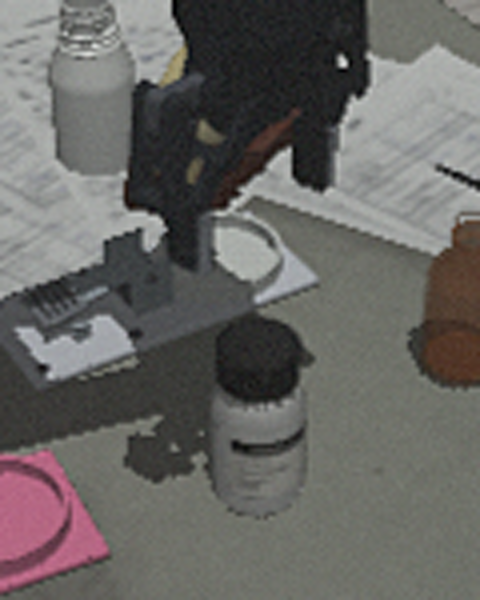

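>>> carry_out(increments=[[[-0.0005,0.003,0,0,0,0.12],[-0.0015,0.0068,0,0,0,0.24],[-0.0015,0.0068,0,0,0,0.296],[-0.0015,0.0068,0,0,0,0.296]]])

```text
clock: 11.8
eef_pos: [563.1, 9.9, 161.0]
tcp_rot: [-3.139, -0.0, 1.585]
contact_force: [-0.2, -0.5, 1.1]
opening: 1.0
```

```bash
python3 -c "
from h import *
for n in ('scene','top'):
  f=optics.grab_frame(n);save(f,n[0]+'9',(200,60,360,250),3)
  P,ok=cloud(f);s=sense()
  m=ok&(abs(P[...,0]-562)<90)&(abs(P[...,1]-10)<30)&(P[...,2]>120)&(P[...,2]<240)
  q=P[m]
  for k,nm in ((q[:,0]<540,'near'),(q[:,0]>580,'far')):
    c=q[k]
    if len(c): 
      lo=c[c[:,2]<np.percentile(c[:,2],2)+25]
      print(n,nm,len(c),'zmin',c[:,2].min(),np.percentile(c[:,2],2),'lo x',np.percentile(lo[:,0],[5,50,95]),'y',np.percentile(lo[:,1],[5,50,95]))
print(s['eef_pos'],s['tcp_rot'],s['clock'])
"
```

```text
scene near 310 zmin 185.1851189184073 188.45875931711393 lo x [507.04763106 513.18752512 519.45032624] y [-3.1950292   0.9984688  13.76040817]
scene far 299 zmin 183.1455571144498 186.14946164956862 lo x [605.71776105 606.9522061  618.28238149] y [-2.09543263  4.04233004 18.60753575]
[563.36489573   9.88648505 161.51963929] [-3.13952363e+00  3.57365081e-05  1.58929891e+00] 11.9
```

View pics/s9.png

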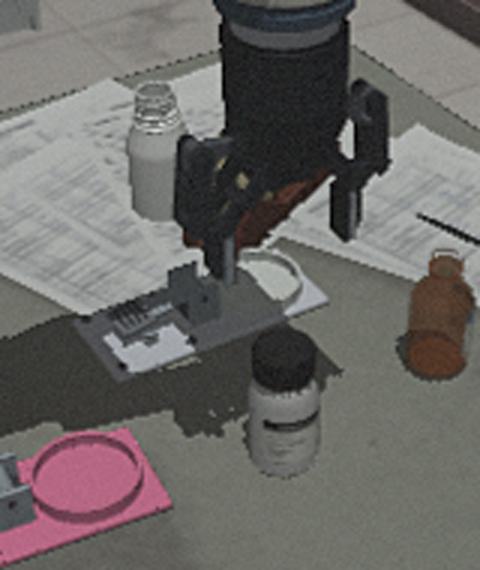

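View pics/t9.png

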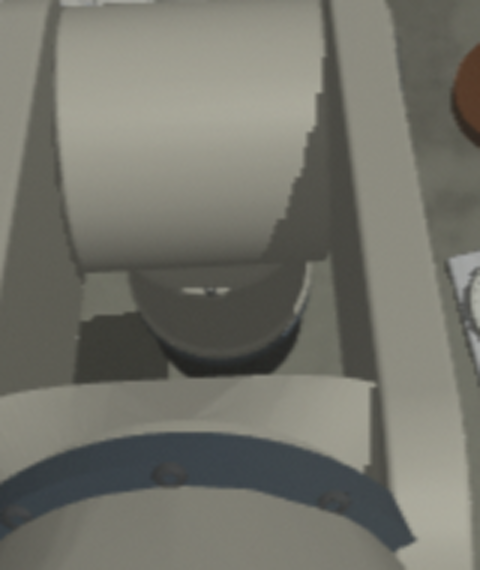

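>>> carry_out(increments=[[[0,0.001,0.06,0,0,0],[0,0.001,0.12,0,0,0],[0,0.001,0.18,0,0,0],[0,0.001,0.22,0,0,0],[0,0.001,0.25,0,0,0]]])

```text
clock: 12.32
eef_pos: [563.2, 9.9, 60.5]
tcp_rot: [-3.139, 0.0, 1.588]
contact_force: [0.1, -0.3, -0.3]
opening: 1.002
```

>>> carry_out(increments=[[[0,0,0.02,0,0,0],[0,0,0.04,0,0,0],[0,0,0.05,0,0,0],[0,0,0.05,0,0,0]]])

```text
clock: 12.65
eef_pos: [564.4, 9.9, 42.3]
tcp_rot: [-3.141, 0.0, 1.586]
contact_force: [-0.3, -0.1, 0.7]
opening: 1.004
```

```bash
python3 -c "
from h import *
f=optics.grab_frame('scene');save(f,'s10',(220,90,370,240),4)
s=sense();print(s['eef_pos'],s['tcp_rot'],s['contact_force'],s['clock'])
"
```

```text
[564.65148188   9.88099638  42.8928879 ] [3.14152049e+00 7.66775160e-06 1.58540812e+00] [-0.00791442 -0.10170074 -0.49179153] 12.7
```

View pics/s10.png

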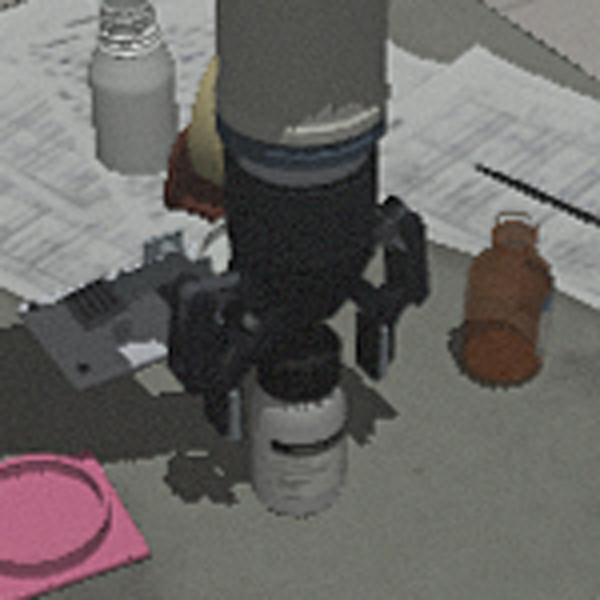

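>>> carry_out(increments=[[[0,0,0,0,0,0],[0,0,0,0,0,0],[0,0,0,0,0,0],[0,0,0,0,0,0],[0,0,0,0,0,0]]], hand=1, squeeze=30)

```text
clock: 13.12
eef_pos: [565.0, 10.0, 43.7]
tcp_rot: [3.14, -0.0, 1.585]
contact_force: [-1.6, 1.6, 5.4]
opening: 0.585
```

>>> carry_out(increments=[[[0,0,0,0,0,0],[0,0,-0.01,0,0,0],[0,0,-0.04,0,0,0],[0,0,-0.07,0,0,0],[0,0,-0.08,0,0,0]]])

```text
clock: 13.53
eef_pos: [565.8, 9.9, 77.3]
tcp_rot: [3.139, 0.0, 1.585]
contact_force: [0.7, -0.9, -0.7]
opening: 0.583
```

```bash
python3 -c "
from h import *
f=optics.grab_frame('scene');save(f,'s11',(220,60,370,240),3.3)
P,ok=cloud(f);s=sense()
m=ok&(abs(P[...,0]-562)<32)&(abs(P[...,1]-10)<32)&(P[...,2]>15)&(P[...,2]<75)
print('zmin',np.percentile(P[m][:,2],[1,3,10]))
print(s['eef_pos'],s['tcp_rot'],s['contact_force'],s['clock'],s['opening'])
"
```

```text
zmin [38.47133357 39.51068716 42.61669907]
[566.04629864   9.89651744  77.42191136] [ 3.13794163e+00 -1.81781743e-05  1.58491550e+00] [ 0.52116013 -0.84376635  0.02102335] 13.5833 0.584163902152006
```

View pics/s11.png

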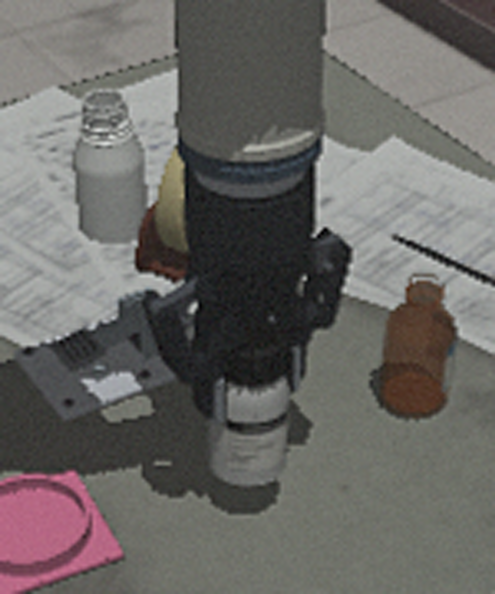

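```bash
python3 -c "
from h import *
inc((646.5,194.6,115),np.pi/2)
inc((646.5,194.6,62),np.pi/2)
"
```

```text
inc [0.4589, 0.208, -0.0932] [0.0035, -0.0, 0.0135] clock 13.5833
inc [0.4589, 0.2075, 0.0393] [0.0035, -0.0, 0.0135] clock 13.5833
```

>>> carry_out(increments=[[[0.03,0.013,-0.05,0.001,0,0.003],[0.1,0.045,-0.09,0.002,0,0.006],[0.17,0.077,-0.093,0.0035,0,0.01],[0.24,0.109,-0.093,0.0035,0,0.0135],[0.31,0.14,-0.093,0.0035,0,0.0135]]])

```text
clock: 14.0
eef_pos: [619.6, 135.9, 112.9]
tcp_rot: [-3.139, -0.0, 1.57]
contact_force: [0.8, -0.4, -0.0]
opening: 0.588
```

```bash
python3 -c "
from h import *
inc((646.5,194.6,115),np.pi/2);s=sense();print(s['qpos'],s['opening'],s['eef_pos'])
"
```

```text
inc [0.1467, 0.0671, -0.0053] [-0.0021, -0.0002, -0.0006] clock 14.0
[2.13230199e-01 4.83734094e-01 1.69939868e+00 8.63720936e-04
 9.60572132e-01 2.13377787e-01] 0.5884976947278383 [619.60134728 135.94684495 112.93438192]
```

>>> carry_out(increments=[[[0.05,0.023,0,0,0,0],[0.1,0.046,0,0,0,0],[0.14,0.064,0,0,0,0],[0.147,0.067,0,0,0,0],[0.147,0.067,0,0,0,0]]])

```text
clock: 14.42
eef_pos: [645.6, 194.3, 111.8]
tcp_rot: [-3.138, 0.0, 1.572]
contact_force: [-1.1, 0.2, -0.9]
opening: 0.587
```

```bash
python3 -c "
from h import *
f=optics.grab_frame('scene');save(f,'s12',(200,60,380,210),4)
P,ok=cloud(f);s=sense()
m=ok&(abs(P[...,0]-646)<32)&(abs(P[...,1]-194)<32)&(P[...,2]>78)&(P[...,2]<125)
q=P[m][:,:2];A=np.c_[2*q,np.ones(len(q))];c=np.linalg.lstsq(A,(q**2).sum(1),rcond=None)[0];print('circ',c[:2],np.sqrt(c[2]+c[0]**2+c[1]**2),len(q))
inc((646.5,194.6,62),np.pi/2);print(s['opening'],s['eef_pos'],s['tcp_rot'])
"
```

```text
circ [644.41745575 192.74079366] 25.050702296518395 343
inc [0.0032, 0.0039, 0.1243] [-0.004, 0.0005, 0.0008] clock 14.4667
0.5831071692623959 [645.15974401 193.35192545 111.72032788] [-3.13741823e+00  4.70094100e-04  1.57166242e+00]
```

View pics/s12.png

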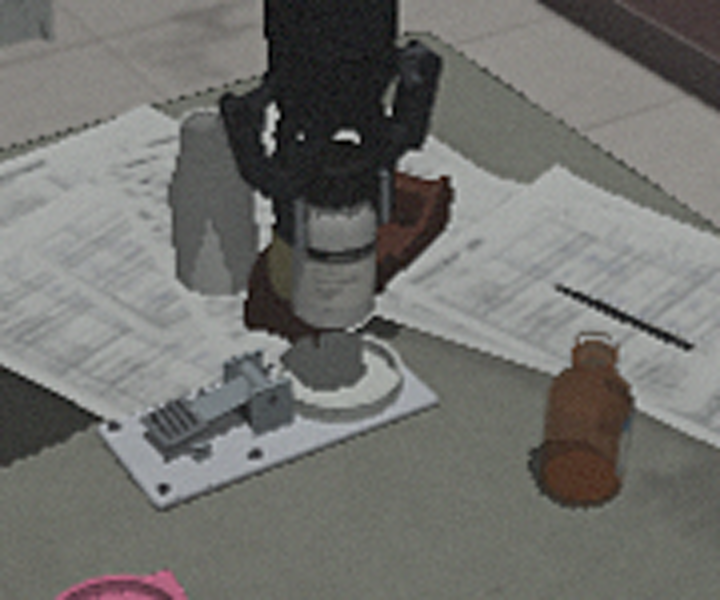

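>>> carry_out(increments=[[[0.003,0.004,0.02,-0.002,0,0],[0.003,0.004,0.05,-0.004,0,0],[0.003,0.004,0.08,-0.004,0,0],[0.003,0.004,0.11,-0.004,0,0],[0.003,0.004,0.124,-0.004,0,0]]])

```text
clock: 14.88
eef_pos: [645.4, 193.7, 59.4]
tcp_rot: [-3.139, 0.001, 1.57]
contact_force: [-0.3, -0.4, -0.7]
opening: 0.583
```

>>> carry_out(increments=[[[0,0,0.003,0,0,0],[0,0,0.006,0,0,0],[0,0,0.008,0,0,0],[0,0,0.008,0,0,0]]])

```text
clock: 15.22
eef_pos: [647.3, 194.8, 59.4]
tcp_rot: [3.14, -0.0, 1.571]
contact_force: [0.4, 0.2, -1.1]
opening: 0.581
```

>>> carry_out(increments=[[[0,0,0.003,0,0,0],[0,0,0.005,0,0,0],[0,0,0.005,0,0,0]]])

```text
clock: 15.47
eef_pos: [647.1, 194.8, 57.3]
tcp_rot: [3.141, -0.0, 1.571]
contact_force: [-0.7, -0.3, -0.8]
opening: 0.584
```

>>> carry_out(increments=[[[0,0,0.002,0,0,0],[0,0,0.004,0,0,0],[0,0,0.004,0,0,0]]])

```text
clock: 15.72
eef_pos: [646.9, 194.7, 55.3]
tcp_rot: [3.141, 0.0, 1.571]
contact_force: [0.5, 0.2, -0.4]
opening: 0.581
```

>>> carry_out(increments=[[[0,0,0.002,0,0,0],[0,0,0.003,0,0,0],[0,0,0.003,0,0,0]]])

```text
clock: 15.97
eef_pos: [647.1, 194.9, 54.8]
tcp_rot: [3.141, -0.0, 1.571]
contact_force: [-2.0, 0.9, 4.1]
opening: 0.583
```

>>> carry_out(increments=[[[0,0,0,0,0,0],[0,0,0,0,0,0],[0,0,0,0,0,0],[0,0,0,0,0,0],[0,0,0,0,0,0]]], hand=0)

```text
clock: 16.38
eef_pos: [647.0, 194.6, 54.2]
tcp_rot: [3.141, 0.0, 1.571]
contact_force: [0.3, -0.3, 0.6]
opening: 1.0
```

```bash
python3 -c "
from h import *
f=optics.grab_frame('scene');save(f,'s13',(200,60,380,210),4)
s=sense();print(s['opening'],s['eef_pos'],s['tcp_rot'],s['contact_force'])
"
```

```text
1.0019354770562128 [646.95708716 194.64975406  54.18045721] [3.14115272e+00 9.04373507e-05 1.57084277e+00] [ 0.07890549 -0.17902009  0.71162071]
```

View pics/s13.png

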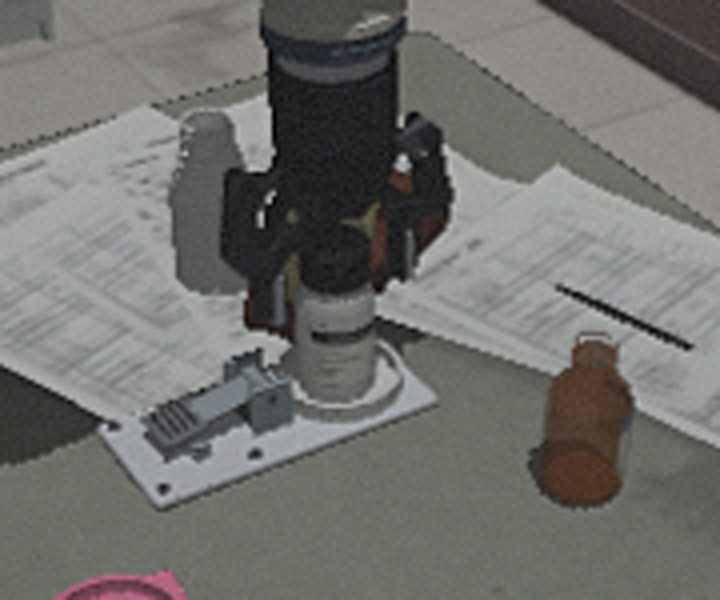

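Jar stands in the dish at crop (335,330) and the jaws are clear. I lift straight up.

>>> carry_out(increments=[[[0,0,-0.03,0,0,0],[0,0,-0.1,0,0,0],[0,0,-0.19,0,0,0],[0,0,-0.28,0,0,0],[0,0,-0.35,0,0,0]]])

```text
clock: 16.85
eef_pos: [647.5, 194.9, 198.2]
tcp_rot: [3.139, -0.001, 1.571]
contact_force: [0.8, 0.3, 0.9]
opening: 0.998
```

>>> carry_out(increments=[[[-0.05,0,0,0,0,0],[-0.13,0,0,0,0,0],[-0.22,0,0,0,0,0],[-0.3,0,0,0,0,0],[-0.3,0,0,0,0,0]]])

```text
clock: 17.27
eef_pos: [646.8, 69.6, 195.4]
tcp_rot: [3.14, 0.002, 1.568]
contact_force: [0.1, -0.8, -0.4]
opening: 0.997
```

```bash
python3 -c "
from h import *
f=optics.grab_frame('scene');save(f,'s14',(150,60,430,270),2.8)
P,ok=cloud(f)
m=ok&(np.hypot(P[...,0]-646.5,P[...,1]-194)<33)&(P[...,2]>25)
print('top',np.percentile(P[m][:,2],99))
for lo,hi in ((25,60),(60,90),(90,112)):
  q=P[m&(P[...,2]>lo)&(P[...,2]<hi)][:,:2];A=np.c_[2*q,np.ones(len(q))];c=np.linalg.lstsq(A,(q**2).sum(1),rcond=None)[0];print('circ',lo,c[:2],np.sqrt(c[2]+c[0]**2+c[1]**2),len(q))
for t in ('pad_a','jar'):
  for d in nets.tip_of(t,'scene'): print(t,d)
s=sense();print(s['eef_pos'],s['contact_force'],s['clock'])
"
```

```text
top 120.67851631962974
circ 25 [644.99255021 192.71658567] 25.028079773920815 218
circ 60 [643.51056063 190.51878771] 21.672721717900416 236
circ 90 [644.7991402  192.30861978] 20.20690512964015 124
pad_a {'point': [527.0, 194.4, 30.7], 'confidence': 0.6}
pad_a {'point': [301.4, 70.8, 49.4], 'confidence': 0.6}
pad_a {'point': [534.0, -222.9, 49.1], 'confidence': 0.56}
jar {'point': [643.5, 194.3, 13.7], 'confidence': 0.83}
[647.07804772  74.6276574  195.08223605] [-0.78689812 -0.60825958  0.57351128] 17.4167
```

View pics/s14.png

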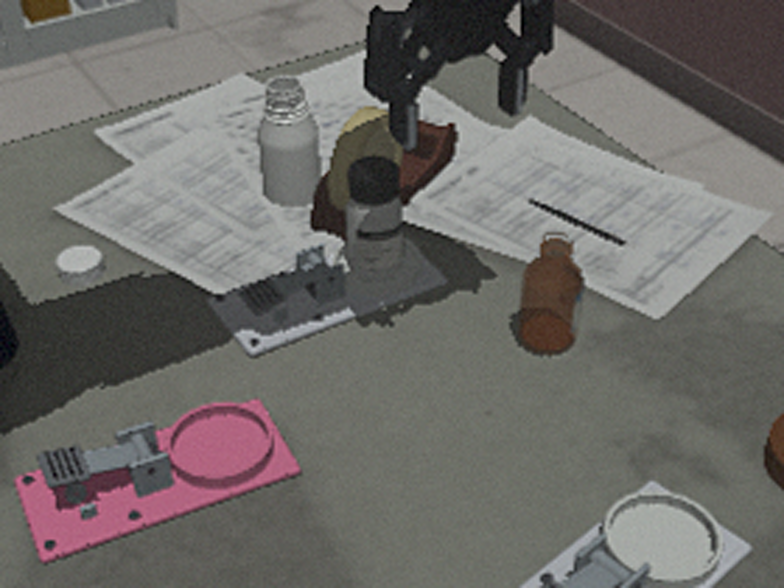

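Jar stands upright and centred in the dish (top ≈ 118–120 mm, base ≈ 12 mm). The pad reads about 29 mm, so it is still clicked in, and the arm is clear. Handing in.

```bash
python3 -c "
from rig import r
print(r.sign_off())"
```

```text
the job is handed in; nothing more can be done
None
```

The black-capped jar now stands upright in the dish of the left grey holder (y ≈ +194 mm). That holder's catch is clicked in, and the job is handed in at about 17 s.

- **Finding the good catch:** I pressed the left catch first. It resisted at about 1.2 N/mm, peaked near 6 N vertically (with up to about 5 N sideways drag at the fingertips) and then snapped home. That is the sound one, so I left the right holder's catch untouched and up without testing it.
- **Placing the jar:** I gripped it with 30 N at roughly 70 mm height and lowered it onto the dish floor until the sensor read about 4 N. Then I opened the jaws and moved the arm clear.

**Last checks:**
- The left pad reads about 28–31 mm high, which means clicked in. The right pad reads 49 mm, which means up.
- The jar's base is about 1.5–3 mm off the dish's centre, at about 12–14 mm height, and it stands upright.
- The contact force is down to sensor noise.

**One disagreement:** the fingertips sat about 30 mm higher than the reported TCP and `r.tip_reach` imply. I saw this in the depth images and by touching the pad, so I set heights from contact and the camera instead.

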